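Snap the finger ring onto a binder spine and file it

TASK

One of the two hand presses on the desk holds a blue binder spine panel whose steel finger ring is still open. Squeeze that press's two handles together until the ring snaps fully home against the panel, let the handles go, then lift the panel out of the press and put it, released, into the empty bay of the file box.

Things in the scene. Friction and masses are not known exactly. Their poses are not given: they have to be found in the camera images.
- panel: Blue spine panel, 55 mm wide (x), 10 thick (y), 120 tall (z), 0.2 kg. Origin: centre of its bottom edge. It stands upright in the press, axes along the press's, bottom 8 mm above the desk; higher than 65 mm above the desk nothing is near it. The finger ring, 36 mm across, two steel halves, sits on both broad faces, 34 mm above the bottom, axis y.
- ring (a joint): Travel (m) of each half of the ring towards the panel, both together: 0 = open, each half 4 mm off the panel; 0.004 = home, flush on it. It holds until about 16 N presses each half, then gives way with falling resistance; past 0.0028 it snaps home by itself and stays.
- press: Press holding the panel (its twin is empty), fixed. Origin: on desk below it. Two handles, geared together, run to -x, ending at x = -130 mm, hinge pins at +65; bars 10 mm thick, 20 tall, centred 42 mm above desk. At x = -95, y = 0, mid black grips, the pair is 51 mm wide outside when open, 28 squeezed to the stop, just past the snap; closes along y, peak 11 N per handle. Springs reopen it.
- filebox: Open-topped black file box, fixed, 100 mm wide (y), 80 tall, walls and floor 5 thick. Its far part (+x) is full of cards up to 105 mm tall; the near part is an empty bay, 100 mm (x) by 90 (y) inside. Origin: on the desk under the centre of that bay.
Mind the look-alikes: they are no part of the job. What is shaped like the press but green is not meant. Leave any pink look-alike of the panel alone.

How it is judged (in metres and radians):
On the way:
1. the ring is snapped home while the panel stands in its press and the fingers do not touch the panel or ring (value of joint ring above 0.003 m and x of panel in the frame of press between -0.012 and 0.012 m and y of panel in the frame of press between -0.012 and 0.012 m and z of panel in the frame of press below 0.02 m and contact force between the fingers and panel below 0.5 N), for 0.1 s.
At the end, for the whole second after the job is handed in: the ring is home (within 1 mm), and the panel rests in the empty bay of the file box, the centre of its bottom edge inside the bay and less than 50 mm above the desk; it may lean (value of joint ring above 0.003 m and x of panel in the frame of filebox between -0.052 and 0.052 m and y of panel in the frame of filebox between -0.047 and 0.047 m and z of panel in the frame of filebox below 0.05 m and linear speed of panel below 0.03 m/s); the robot touches nothing.
It also fails if it takes over 48 s, if anything falls off the work surface, if the arm or the gripper's body presses on something with over 40 N, if the wrist force passes 120 N, or if a joint passes its speed limit or range.

ROBOT

A 6-joint arm with a two-finger parallel gripper is mounted at the origin on the work surface. World frame = base frame: x ahead of the robot, y to its left, z up, the work surface at z = 0. Lengths are in mm, angles in degrees, forces in N, time in s.
With the tool pointing down it reaches from about 250 to 850 mm from the base axis. Payload 12.5 kg.
Tool frame: the origin (TCP) lies midway between the tips of the shut fingers; the grasp point (between the pads) lies bot.hold_point_z behind it (bot.hold_point_z is the distance from the TCP to the grasp point, in mm); z points along the fingers, y is the line along which they close (so a half turn about z gives the same grasp; the last joint's range is limited). The gripper opens to 93 mm and grips with 3 to 60 N. Pads are 15 mm wide; open, the fingers measure 128 mm over their backs; the gripper's body (75 mm by 188 mm) begins 65 mm behind the grasp point.
Start: joints at [-71.368, 20.094, 94.641, -0, 65.266, -4.847], TCP at [219.151, -504.437, 218.633] pointing down, gripper open.
Joint ranges: [-157.81, 157.81], [-45, 120.19], [0.68, 151.7], [-89.99, 269.99], [4.06, 180], [-164.3, 164.3]. Speed limits (degrees/s): [127.2, 127.2, 159.86, 180, 180, 180].

INTERFACE

Orientations are given as [roll, pitch, yaw] about the fixed x, y, z axes, in that order (R = Rz(yaw) Ry(pitch) Rx(roll)).
In Python, from workcell import bot, optics gives the robot as it stands.
- The arm moves only by the tool play_rows, never from a script. Its argument "moves" is one flat list of numbers, 7 for each row, row after row: the opening, from 0 (shut) to 1 (fully open), then the shift along the tool's x, y, z in m, then the turn, a rotation vector about the tool's x, y, z in degrees. A call has 1 to 10 rows; each row shifts and turns the commanded pose from where the row before left it, along the tool's axes as they then stand; what a row does not reach is not made up. A row lasts 1/12 s, in which the tool goes at most 41.7 mm and 7.16 degrees, less where a joint would pass 70% of its speed; a pose out of reach is approached as far as the arm can. A call with a gripper value outside its range is refused whole. The fingers move at their own pace and stop on an object; "force" is the grip in N (left out, the last holds). Time passes only in rows, so rows that do not move let the fingers close. It gives the time, the measured TCP pose, the force, the opening and the grip force at its end, in the units of the state.
- bot.observe(): the state, without advancing time (a new reading comes with each control period).
- optics.grab_frame(name): name is "scene" or "top" or "wrist"; returns the picture (400x640x3 uint8, blue, green, red); there is no depth.
- optics.camera_model(name): a dict with "mtx" (3x3 intrinsics, pixels), "distortion" ([k1, k2, p1, p2, k3] as OpenCV has them; the pictures are not rectified), "origin" and "rotation" of the camera in the world. Camera axes: x right, y down, z forward; pixel columns grow to the right and rows downward; lengths in mm; the calibration is good to about 2 mm. A picture is of the moment at which its call begins: read the wrist's pose just before it. camera_model takes no time and is no camera call; for the wrist camera it gives the pose at the moment of the call.
- bot.finish_job(): hands the job in; it is judged then, once.
The state is a dict: "t": time; "q": joint angles; "qd": joint speeds; "joint_efforts": joint torques, N m; "tcp_pos": TCP position; "tool_rot": TCP orientation; "contact_force": force on the tool from outside, world axes, zero at the start; "torque": the same for the moment, N m; "gripper_width": finger opening in mm; "grasp_force": force on a finger pad.
Only numpy, scipy, OpenCV 4.12 (cv2) and the standard library are available. Lean on these libraries where they do the work, as an engineer would, in place of code of your own. Each camera call takes 0.05 s, during which the arm holds its last target. There are 200 camera calls.

## Working session

There is one attempt and no reset: what is moved stays moved. The work goes in short steps, Python scripts to look and compute and a tool call to move; the robot and the scene stay as the last step left them, time stands still between calls to the robot, and variables do not carry over. Pictures are saved under pics/ and viewed, at most 10 in all, crops included, and the job is handed in when it is done.

Besides the shell and the picture viewer there is one more tool, called after "Request:" as name(argument=value, ...), one argument or row to a line, values as JSON. play_rows: Moves the arm, as the interface text tells. Its arguments: {"type":"object","properties":{"moves":{"type":"array","items":{"type":"number"}},"force":{"type":"number"}},"required":["moves"]}

```bash
mkdir -p pics
python3 - <<'E'
from workcell import bot, optics
import cv2
print(bot.observe(), bot.hold_point_z)
for n in("scene","top"):
    cv2.imwrite(f"pics/{n}0.png",optics.grab_frame(n)); m=optics.camera_model(n); print(n,m)
E
```

```text
{'t': 0.0, 'q': array([-7.13687568e+01,  2.01250786e+01,  9.46751977e+01,  2.38260775e-04,
        6.52657400e+01, -4.84741404e+00]), 'qd': array([ 0.01813501, -0.07007063,  0.005235  , -0.05269927, -0.04441826,
        0.00764324]), 'joint_efforts': array([-3.26089812e-04, -4.97321177e+01, -2.85253429e+01,  6.98319753e-02,
        2.56955432e-02, -8.65333959e-05]), 'tcp_pos': array([ 219.04056075, -504.1396199 ,  218.10596997]), 'tool_rot': array([-1.79934238e+02, -5.79405261e-03,  2.34785541e+01]), 'contact_force': array([ 0.42623252, -0.01286031,  0.45081043]), 'torque': array([-0.04452509,  0.00192197,  0.00416759]), 'grasp_force': 0.0, 'gripper_width': 93.07032365460283} 18.8
scene {'mtx': array([[455.68930331,   0.        , 319.68437089],
       [  0.        , 455.68930331, 195.42792905],
       [  0.        ,   0.        ,   1.        ]]), 'distortion': array([-0.12637155,  0.        ,  0.        ,  0.        ,  0.        ]), 'origin': array([1070.30708381, -351.62203983,  826.64265836]), 'rotation': array([-145.13330003,    0.52959152,   49.9707784 ])}
top {'mtx': array([[519.68002364,   0.        , 315.96946759],
       [  0.        , 519.68002364, 197.52710545],
       [  0.        ,   0.        ,   1.        ]]), 'distortion': array([-0.02462765,  0.        ,  0.        ,  0.        ,  0.        ]), 'origin': array([ 420.88283931,  -31.38269093, 1301.30998093]), 'rotation': array([-168.5837512 ,    0.41628616,  -90.7258004 ])}
```

View pics/scene0.png

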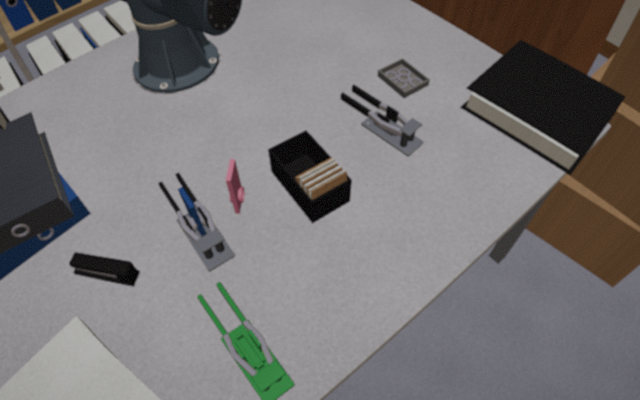

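View pics/top0.png

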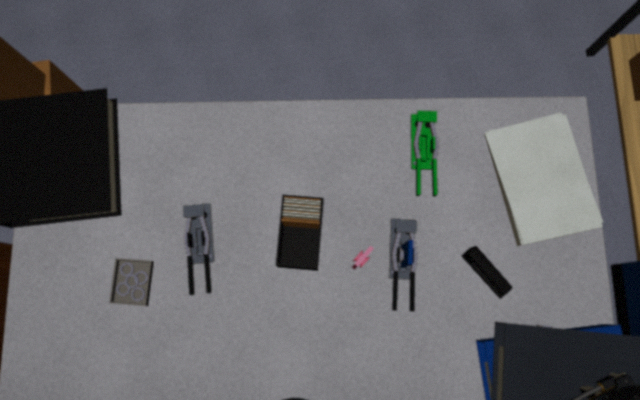

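The scene view shows the press with the blue panel at about (195,220). In the top view it is at (404,245), with its handles pointing toward the robot and ending near (394,309) and (413,309). The file box is at (300,235), with the bay on its near side and the cards at (302,208).

```bash
cat > h.py <<'E'
from workcell import bot, optics
import cv2, numpy as np
from scipy.spatial.transform import Rotation as R
def ray(m,px):
    n=cv2.undistortPoints(np.array(px,float).reshape(-1,1,2),m["mtx"],m["distortion"]).reshape(-1,2)
    d=np.c_[n,np.ones(len(n))]@R.from_euler("xyz",m["rotation"],degrees=True).as_matrix().T
    return np.array(m["origin"]),d
def plane(m,px,z):
    o,d=ray(m,px); return o+d*((z-o[2])/d[:,2])[:,None]
E
python3 - <<'E'
from h import *
t=cv2.imread("pics/top0.png"); m=optics.camera_model("top")
g=t.max(2)
def comps(mask,x0,y0,x1,y1,z,name,mn=15):
    k=np.zeros_like(mask); k[y0:y1,x0:x1]=mask[y0:y1,x0:x1]
    for c in cv2.findContours(k,cv2.RETR_EXTERNAL,cv2.CHAIN_APPROX_NONE)[0]:
        if cv2.contourArea(c)<mn: continue
        r=cv2.minAreaRect(c); b=cv2.boxPoints(r); print(name,cv2.contourArea(c),np.round(b,1).tolist(),np.round(plane(m,b,z)[:,:2]).tolist())
dark=(g<50).astype(np.uint8)
comps(dark,385,268,420,320,52,"handle")
comps((g<60).astype(np.uint8),270,185,330,280,80,"box")
b=t.astype(int); blue=((b[...,0]-b[...,2]>40)).astype(np.uint8)
comps(blue,385,220,425,280,128,"blue")
s=cv2.imread("pics/scene0.png")
a=cv2.resize(t[205:320,260:430],None,fx=4.7,fy=4.7,interpolation=cv2.INTER_CUBIC)
cv2.imwrite("pics/c.png",a)
E
```

```text
handle 106.0 [[410.0, 272.0], [413.0, 272.0], [413.0, 310.0], [410.0, 310.0]] [[489.0, -247.0], [489.0, -254.0], [400.0, -250.0], [400.0, -243.0]]
handle 99.0 [[393.0, 309.0], [393.0, 271.0], [397.0, 271.0], [397.0, 309.0]] [[403.0, -203.0], [492.0, -207.0], [492.0, -216.0], [403.0, -213.0]]
box 1819.0 [[275.5, 266.29998779296875], [281.6000061035156, 194.60000610351562], [323.1000061035156, 198.1999969482422], [316.8999938964844, 269.79998779296875]] [[505.0, 71.0], [676.0, 57.0], [666.0, -43.0], [496.0, -26.0]]
blue 97.5 [[407.0, 240.0], [412.0, 240.0], [412.0, 264.0], [407.0, 264.0]] [[557.0, -231.0], [557.0, -242.0], [503.0, -240.0], [503.0, -228.0]]
```

View pics/c.png

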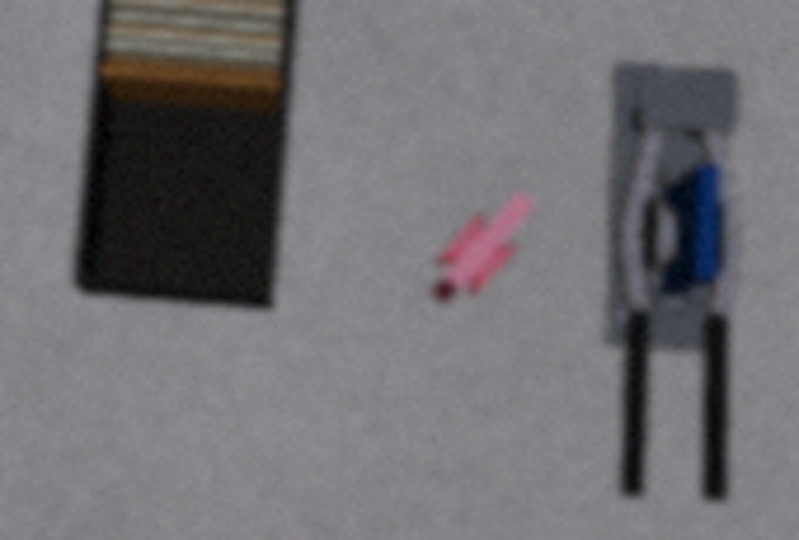

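The crop shows the press handles, the blue panel on the press's right side, and the box bay. Estimated poses: press at about (531,-232), yaw -2.3°; bay centre at about (555,18), yaw -4.7°. I'll turn the tool first, then move above the handles.

Request:
play_rows(
  moves=[1,0,0,0,0,0,6.45,1,0,0,0,0,0,6.45,1,0,0,0,0,0,6.45,1,0,0,0,0,0,6.45],
)

```text
t: 0.43
tcp_pos: [219.1, -504.2, 218.3]
tool_rot: [-180.0, 0.0, -2.6]
contact_force: [-0.0, 0.5, 0.5]
gripper_width: 92.6
grasp_force: 0.0
```

Request:
play_rows(
  moves=[1,0.0206,-0.0284,0,0,0,0,1,0.0206,-0.0284,0,0,0,0,1,0.0206,-0.0284,0,0,0,0,1,0.0206,-0.0284,0,0,0,0,1,0.0206,-0.0284,0,0,0,0,1,0.0206,-0.0284,0,0,0,0,1,0.0206,-0.0284,0,0,0,0,1,0.0206,-0.0284,0,0,0,0,1,0.0206,-0.0284,0,0,0,0,1,0.0206,-0.0284,0,0,0,0],
)

```text
t: 1.27
tcp_pos: [437.2, -227.4, 218.5]
tool_rot: [-180.0, 0.0, -2.3]
contact_force: [-0.1, 0.3, 0.8]
gripper_width: 92.7
grasp_force: 0.0
```

Request:
play_rows(
  moves=[1,0,0,0,0,0,0,1,0,0,0,0,0,0],
)

```text
t: 1.43
tcp_pos: [437.0, -227.8, 218.4]
tool_rot: [-180.0, 0.0, -2.1]
contact_force: [-0.6, -0.1, 0.1]
gripper_width: 92.8
grasp_force: 0.0
```

Run:
```python
from h import *
s=bot.observe(); print(s['t'],s['tcp_pos'],s['tool_rot'])
m=optics.camera_model("wrist"); print(m['origin'],m['rotation'])
cv2.imwrite("pics/w1.png",optics.grab_frame("wrist"))
```

```text
1.4333 [ 437.00751683 -227.82157374  218.36367475] [-1.79986927e+02  2.99312332e-02 -2.14570320e+00]
[ 513.02328139 -229.91830198  384.59706551] [ 1.63997125e+02  6.13344267e-02 -9.22138974e+01]
```

View pics/w1.png

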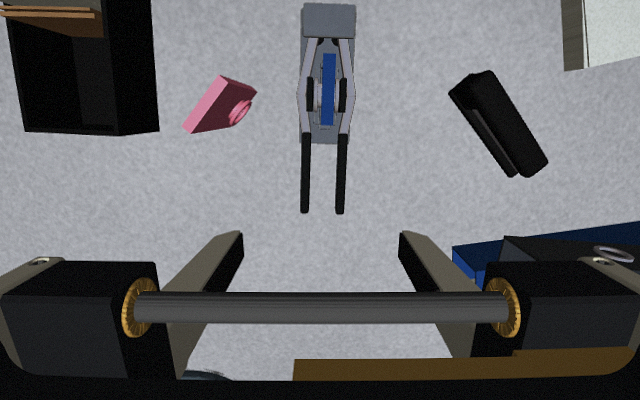

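The wrist view shows the handles at columns 305 and 342 (rows 135–213), the panel top at (328,90), and the box's near edge at about row 132.

```bash
cat > w.py <<'E'
from h import *
import sys
def meas(t,m,hz=52,bz=128):
    g=t.max(2); b=t.astype(int)
    def c(mask,box,z,n,mn):
        x0,y0,x1,y1=box; k=np.zeros(g.shape,np.uint8); k[y0:y1,x0:x1]=mask[y0:y1,x0:x1]
        for q in cv2.findContours(k,cv2.RETR_EXTERNAL,cv2.CHAIN_APPROX_NONE)[0]:
            if cv2.contourArea(q)<mn: continue
            p=cv2.boxPoints(cv2.minAreaRect(q)); w=plane(m,p,z)[:,:2]
            print(n,np.round(p).tolist(),np.round(w,1).tolist(),w.mean(0).round(1))
    return c,g,b
E
python3 - <<'E'
from w import *
t=cv2.imread("pics/w1.png"); m=optics.camera_model("wrist")
c,g,b=meas(t,m)
c((g<60),(290,128,360,225),52,"handle",100)
c((b[...,0]-b[...,2]>60),(295,30,360,150),128,"panel",100)
c((g<60),(15,15,165,145),80,"box",1000)
E
```

```text
handle [[333.0, 213.0], [338.0, 133.0], [347.0, 134.0], [343.0, 213.0]] [[398.6, -240.8], [489.4, -247.9], [488.4, -258.7], [397.5, -252.3]] [ 443.4 -249.9]
handle [[300.0, 212.0], [302.0, 132.0], [311.0, 132.0], [308.0, 212.0]] [[401.2, -201.8], [492.1, -209.7], [491.5, -219.0], [400.5, -211.8]] [ 446.3 -210.6]
panel [[320.0, 124.0], [323.0, 53.0], [335.0, 53.0], [333.0, 124.0]] [[502.5, -230.0], [556.7, -234.3], [556.0, -244.0], [501.7, -240.3]] [ 529.2 -237.2]
box [[14.0, 17.0], [155.0, 13.0], [158.0, 134.0], [17.0, 138.0]] [[613.0, 53.6], [605.9, -83.7], [498.0, -67.7], [502.2, 83.4]] [554.8  -3.6]
```

Refined estimate: press yaw -4.4°, grip point at about (434.3,-229.7). I'll correct the pose and go down.

Request:
play_rows(
  moves=[1,0,0,0,0,0,2.25,1,-0.0025,0.002,0.03,0,0,0,1,0,0,0.04,0,0,0,1,0,0,0.04,0,0,0,1,0,0,0.035,0,0,0,1,0,0,0.025,0,0,0,1,0,0,0.025,0,0,0,1,0,0,0,0,0,0,1,0,0,0,0,0,0],
)

```text
t: 2.23
tcp_pos: [432.8, -231.4, 23.3]
tool_rot: [-179.9, 0.1, -4.7]
contact_force: [0.6, 0.4, 0.1]
gripper_width: 92.7
grasp_force: 0.0
```

Run:
```python
from w import *
s=bot.observe(); print(s['tcp_pos'],s['tool_rot'])
m=optics.camera_model("wrist")
cv2.imwrite("pics/w2.png",optics.grab_frame("wrist"))
```

```text
[ 432.81201253 -231.37777392   23.29910282] [-1.79940230e+02  1.19052821e-01 -4.65009491e+00]
```

View pics/w2.png

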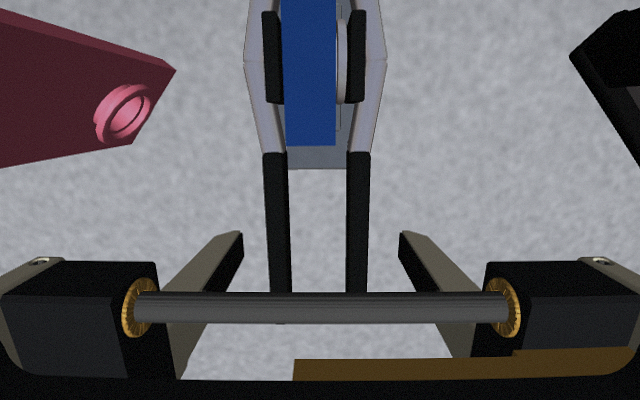

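The wrist view shows the handles (columns 266–289 and 347–368) centred about 1.7 mm left of the finger midline, which agrees with the pose error. I'll correct that and squeeze.

Request:
play_rows(
  moves=[1,0.0015,-0.0017,0,0,0,0,1,0,0,0,0,0,0,0.5,0,0,0,0,0,0,0.5,0,0,0,0,0,0,0.5,0,0,0,0,0,0,0.5,0,0,0,0,0,0],
  force=20,
)

```text
t: 2.78
tcp_pos: [435.6, -229.3, 23.9]
tool_rot: [180.0, -0.0, -4.6]
contact_force: [0.3, -0.1, 0.0]
gripper_width: 70.9
grasp_force: 0.0
```

Request:
play_rows(
  moves=[0.25,0,0,0,0,0,0,0.25,0,0,0,0,0,0,0.25,0,0,0,0,0,0,0.25,0,0,0,0,0,0,0.25,0,0,0,0,0,0,0.25,0,0,0,0,0,0,0.25,0,0,0,0,0,0,0.25,0,0,0,0,0,0],
)

```text
t: 3.45
tcp_pos: [434.9, -229.8, 23.6]
tool_rot: [180.0, 0.0, -4.6]
contact_force: [-4.8, -6.6, 0.9]
gripper_width: 24.5
grasp_force: 19.3
```

Request:
play_rows(
  moves=[0.2,0,0,0,0,0,0,0.2,0,0,0,0,0,0,0.2,0,0,0,0,0,0],
)

```text
t: 3.7
tcp_pos: [435.0, -229.8, 23.6]
tool_rot: [180.0, 0.0, -4.6]
contact_force: [-5.6, -7.0, 0.1]
gripper_width: 24.4
grasp_force: 20.1
```

Run:
```python
from w import *
cv2.imwrite("pics/w3.png",optics.grab_frame("wrist"))
```

```text
(no output)
```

View pics/w3.png

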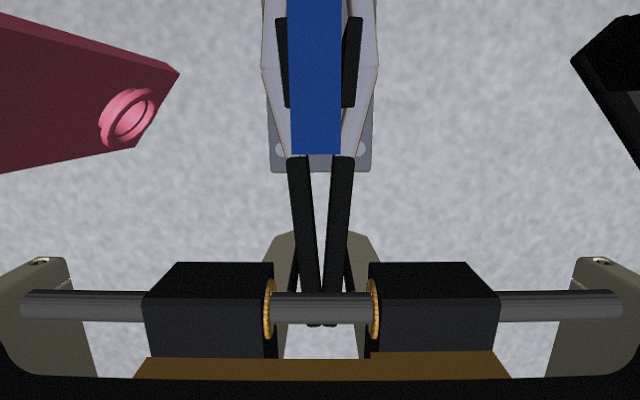

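The handles are squeezed to the stop, with their tips nearly touching at about (322,325). I'll release, rise and look.

Request:
play_rows(
  moves=[1,0,0,0,0,0,0,1,0,0,0,0,0,0,1,0,0,0,0,0,0,1,0,0,0,0,0,0,1,0,0,0,0,0,0,1,0,0,0,0,0,0,1,0,0,0,0,0,0,1,0,0,0,0,0,0,1,0,0,0,0,0,0,1,0,0,0,0,0,0],
)

```text
t: 4.58
tcp_pos: [435.5, -229.2, 23.6]
tool_rot: [-180.0, -0.0, -4.6]
contact_force: [-0.8, 0.5, -0.2]
gripper_width: 86.5
grasp_force: 0.0
```

Request:
play_rows(
  moves=[1,0,0,-0.03,0,0,0,1,0,0,-0.04,0,0,0,1,0,0,-0.04,0,0,0,1,0,0,-0.04,0,0,0,1,0,0,-0.04,0,0,0,1,0,0,0,0,0,0,1,0,0,0,0,0,0],
)

```text
t: 5.17
tcp_pos: [436.2, -229.7, 215.4]
tool_rot: [179.9, -0.2, -4.6]
contact_force: [-0.1, 0.1, -1.1]
gripper_width: 93.0
grasp_force: 0.0
```

Run:
```python
from w import *
s=bot.observe(); print(s['tcp_pos'],s['tool_rot'])
m=optics.camera_model("wrist"); t=optics.grab_frame("wrist")
cv2.imwrite("pics/w4.png",t)
cv2.imwrite("pics/w4c.png",cv2.resize(t[0:240,240:400],None,fx=2.5,fy=2.5))
c,g,b=meas(t,m)
c((g<60),(280,128,370,225),52,"handle",100)
c((b[...,0]-b[...,2]>60),(285,0,370,150),128,"panel",100)
```

```text
[ 436.19306864 -229.65069565  215.44384216] [179.88615809  -0.21551023  -4.56926156]
handle [[334.0, 133.0], [343.0, 133.0], [343.0, 214.0], [334.0, 214.0]] [[489.5, -247.5], [488.7, -257.1], [397.3, -251.5], [398.2, -241.2]] [ 443.4 -249.3]
handle [[297.0, 133.0], [306.0, 133.0], [308.0, 214.0], [299.0, 214.0]] [[492.7, -207.7], [492.1, -217.7], [400.6, -211.8], [401.2, -201.0]] [ 446.6 -209.6]
panel [[313.0, 52.0], [325.0, 52.0], [325.0, 124.0], [313.0, 124.0]] [[557.4, -232.6], [556.6, -241.9], [502.3, -237.7], [503.1, -227.9]] [ 529.9 -235. ]
```

View pics/w4c.png

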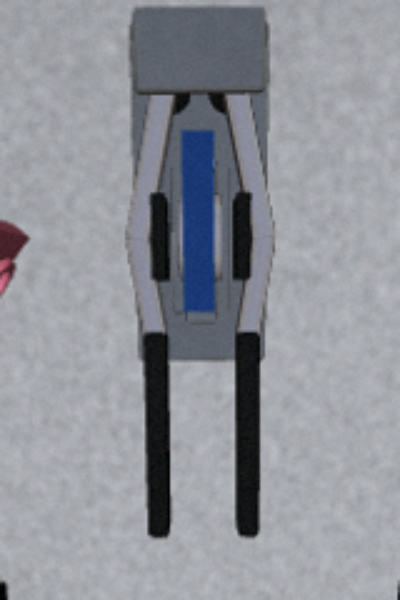

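The handles have reopened symmetrically and the panel still stands centred at (530,-235.3), so the ring looks flush. Next I'll grasp the panel high, with the grasp point at about z 108.

Request:
play_rows(
  moves=[1,0.03,-0.0016,0,0,0,0,1,0.035,0,0,0,0,0,1,0.0285,0,0,0,0,0,1,0,0,0.025,0,0,0,1,0,0,0.035,0,0,0,1,0,0,0.035,0,0,0,1,0,0,0.0315,0,0,0,1,0,0,0,0,0,0,1,0,0,0,0,0,0],
)

```text
t: 5.97
tcp_pos: [527.5, -234.4, 85.2]
tool_rot: [-179.9, 0.3, -4.6]
contact_force: [0.8, -0.3, 1.3]
gripper_width: 92.8
grasp_force: 0.0
```

Request:
play_rows(
  moves=[0,0,0,0,0,0,0,0,0,0,0,0,0,0,0,0,0,0,0,0,0,0,0,0,0,0,0,0,0,0,0,0,0,0,0,0,0,0,0,0,0,0,0,0,0,0,0,0,0,0,0,0,0,0,0,0,0,0,0,0,0,0,0,0,0,0,0,0,0,0],
  force=20,
)

```text
t: 6.8
tcp_pos: [528.8, -235.1, 87.1]
tool_rot: [-180.0, 0.0, -4.6]
contact_force: [-0.6, 0.4, -0.9]
gripper_width: 31.2
grasp_force: 0.0
```

Request:
play_rows(
  moves=[0,0,0,0,0,0,0,0,0,0,0,0,0,0],
)

```text
t: 6.97
tcp_pos: [528.8, -235.1, 87.1]
tool_rot: [-180.0, 0.0, -4.6]
contact_force: [-0.2, -0.5, -0.4]
gripper_width: 17.4
grasp_force: 0.0
```

Request:
play_rows(
  moves=[0,0,0,0,0,0,0,0,0,0,0,0,0,0,0,0,0,0,0,0,0,0,0,0,0,0,0,0],
)

```text
t: 7.3
tcp_pos: [528.8, -235.1, 87.1]
tool_rot: [-180.0, 0.0, -4.6]
contact_force: [-0.3, 0.2, -0.5]
gripper_width: 9.7
grasp_force: 20.0
```

Request:
play_rows(
  moves=[0,0,0,-0.01,0,0,0,0,0,0,-0.015,0,0,0,0,0,0,-0.02,0,0,0,0,0,0,-0.025,0,0,0,0,0,0,-0.03,0,0,0,0,0,0,-0.03,0,0,0,0,0,0,-0.02,0,0,0,0,0,0,0,0,0,0,0,0,0,0,0,0,0],
)

```text
t: 8.05
tcp_pos: [528.8, -235.1, 237.7]
tool_rot: [180.0, -0.1, -4.6]
contact_force: [-0.5, 1.4, -3.4]
gripper_width: 9.7
grasp_force: 20.0
```

Run:
```python
from w import *
s=bot.observe(); print(s['tcp_pos'],s['tool_rot'])
m=optics.camera_model("wrist"); t=optics.grab_frame("wrist"); print(m)
cv2.imwrite("pics/w5.png",t)
```

```text
[ 528.83984738 -235.0864823   237.73082033] [ 1.79969567e+02 -7.61851653e-02 -4.57067639e+00]
{'mtx': array([[302.25901932,   0.        , 320.6578652 ],
       [  0.        , 302.25901932, 197.97634297],
       [  0.        ,   0.        ,   1.        ]]), 'distortion': array([-0.03406715,  0.        ,  0.        ,  0.        ,  0.        ]), 'origin': array([ 604.37823859, -240.23324334,  404.10944915]), 'rotation': array([ 1.64102002e+02,  1.62162214e-02, -9.46361326e+01])}
```

View pics/w5.png

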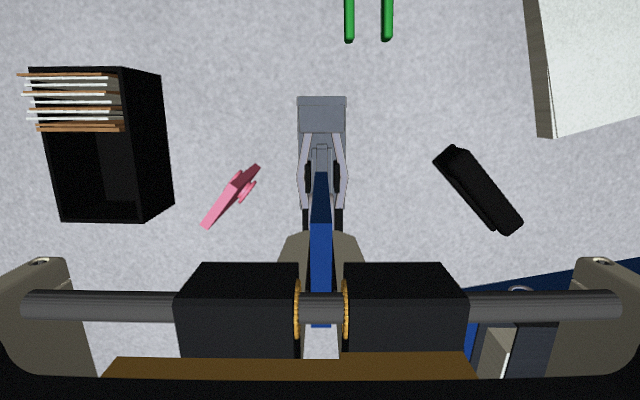

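The panel is held and clear of the press. The box's top corners are at near-left (61,221), near-right (143,223) and far-right (122,68).

Run:
```python
from w import *
m=optics.camera_model("wrist")
w=plane(m,[(61,222),(143,224),(122,68)],80)[:,:2]; print(w.round(1))
u=w[0]-w[1]; u/=np.linalg.norm(u); x=np.array([u[1],-u[0]])
t=(w[0]+w[1])/2+55*x; print(t, np.degrees(np.arctan2(x[1],x[0])))
s=bot.observe(); Rm=R.from_euler("xyz",s['tool_rot'],degrees=True)
print(Rm.inv().apply(np.r_[t,s['tcp_pos'][2]]-s['tcp_pos']))
```

```text
[[507.2  72.8]
 [497.2 -25.4]
 [664.  -43.6]]
[556.92023188  18.1772803 ] -5.781269828312749
[ 8.36427446e+00 -2.54471176e+02  1.05271842e-01]
```

Request:
play_rows(
  moves=[0,0,-0.02,0,0,0,0,0,0.002,-0.033,0,0,0,0,0,0.002,-0.035,0,0,0,0,0,0.002,-0.035,0,0,0,0,0,0.002,-0.035,0,0,0,0,0,0,-0.035,0,0,0,0,0,0,-0.035,0,0,0,0,0,0,-0.0265,0,0,0,1.2,0,0,0,0,0,0,0,0,0,0,0,0,0,0],
)

```text
t: 8.93
tcp_pos: [556.2, 19.1, 235.3]
tool_rot: [180.0, 0.2, -5.6]
contact_force: [0.6, -1.2, -2.7]
gripper_width: 10.1
grasp_force: 20.0
```

Request:
play_rows(
  moves=[0,0,0,0,0,0,0,0,0,0,0,0,0,0],
)

```text
t: 9.1
tcp_pos: [556.7, 17.1, 236.3]
tool_rot: [180.0, 0.1, -5.8]
contact_force: [0.2, -0.4, -1.2]
gripper_width: 9.8
grasp_force: 20.0
```

Run:
```python
from w import *
s=bot.observe(); print(s['tcp_pos'],s['tool_rot'],s['gripper_width'])
cv2.imwrite("pics/w6.png",optics.grab_frame("wrist"))
```

```text
[556.68356045  17.05540083 236.30156239] [ 1.79984838e+02  8.54281418e-02 -5.81701649e+00] 9.824130784209954
```

View pics/w6.png

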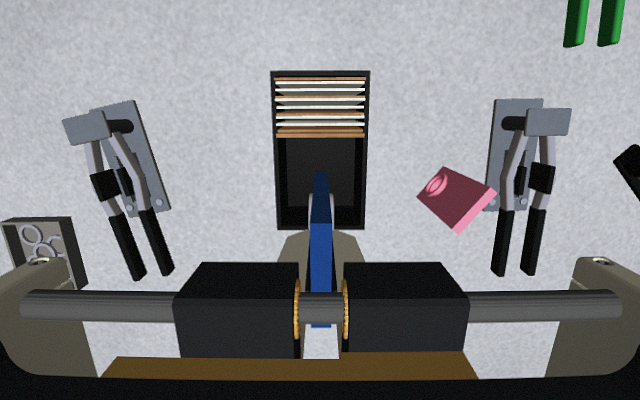

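The panel is centred over the bay (columns 277–364, panel at 320). I'll lower it 150 mm, open the fingers partly, then rise.

Request:
play_rows(
  moves=[0,0,0,0.025,0,0,0,0,0,0,0.03,0,0,0,0,0,0,0.03,0,0,0,0,0,0,0.025,0,0,0,0,0,0,0.02,0,0,0,0,0,0,0.012,0,0,0,0,0,0,0.008,0,0,0,0,0,0,0,0,0,0,0,0,0,0,0,0,0],
)

```text
t: 9.9
tcp_pos: [557.5, 17.7, 87.7]
tool_rot: [-180.0, -0.0, -5.8]
contact_force: [0.3, 0.3, -2.3]
gripper_width: 9.9
grasp_force: 20.0
```

Request:
play_rows(
  moves=[0.4,0,0,0,0,0,0,0.4,0,0,0,0,0,0,0.4,0,0,0,0,0,0,0.4,0,0,0,0,0,0,0.4,0,0,0,0,0,0,0.4,0,0,0,0,0,0,0.4,0,0,0,0,0,0,0.4,0,0,0,0,0,0],
)

```text
t: 10.57
tcp_pos: [557.0, 18.0, 87.2]
tool_rot: [-180.0, -0.0, -5.8]
contact_force: [0.2, 0.1, 0.8]
gripper_width: 37.1
grasp_force: 0.1
```

Request:
play_rows(
  moves=[0.4,0,0,-0.02,0,0,0,0.4,0,0,-0.03,0,0,0,0.4,0,0,-0.04,0,0,0,0.4,0,0,-0.04,0,0,0,0.4,0,0,-0.03,0,0,0,0.4,0,0,0,0,0,0,0.4,0,0,0,0,0,0,0.4,0,0,0,0,0,0,0.4,0,0,0,0,0,0],
)

```text
t: 11.32
tcp_pos: [556.3, 18.0, 245.6]
tool_rot: [180.0, 0.2, -5.8]
contact_force: [-0.2, 0.0, -0.8]
gripper_width: 36.9
grasp_force: 0.0
```

Run:
```python
from w import *
t=optics.grab_frame("wrist"); s=optics.grab_frame("scene")
a=cv2.resize(t[50:300,220:420],(400,500)); b=cv2.resize(s[100:250,230:380],(400,400)); b=cv2.copyMakeBorder(b,0,100,0,0,cv2.BORDER_CONSTANT)
cv2.imwrite("pics/w7.png",np.hstack([a,b]))
```

```text
(no output)
```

View pics/w7.png

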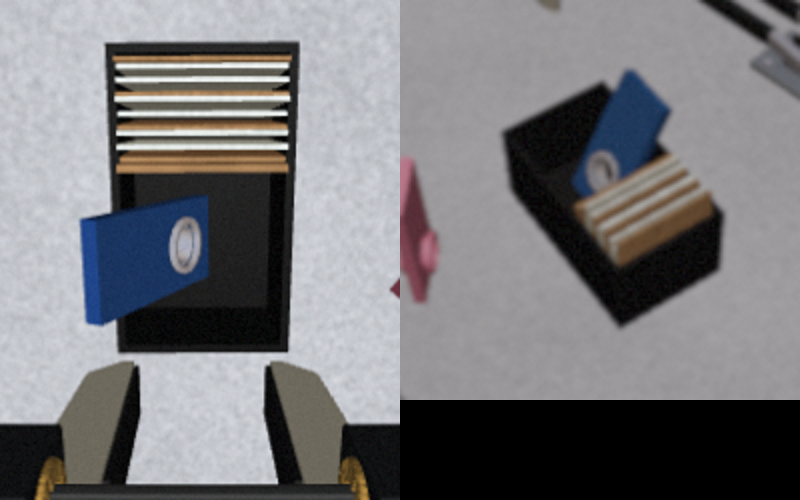

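The panel leans on the left wall with its bottom edge inside the bay, the ring is flush, and the gripper is clear. I'll let it settle, check that it's still, and hand in.

Request:
play_rows(
  moves=[0.4,0,0,0,0,0,0,0.4,0,0,0,0,0,0,0.4,0,0,0,0,0,0,0.4,0,0,0,0,0,0,0.4,0,0,0,0,0,0,0.4,0,0,0,0,0,0,0.4,0,0,0,0,0,0,0.4,0,0,0,0,0,0],
)

```text
t: 12.08
tcp_pos: [557.0, 18.0, 247.2]
tool_rot: [-180.0, -0.0, -5.8]
contact_force: [0.1, -0.3, -0.3]
gripper_width: 37.1
grasp_force: 0.0
```

Run:
```python
from w import *
def f():
    b=optics.grab_frame("wrist").astype(int)[:300]; y,x=np.where(b[...,0]-b[...,2]>40); k=(x>220)&(x<420); return x[k].mean(),y[k].mean(),y[k].min(),x[k].min(),x[k].max()
print(f()); [f() for _ in range(8)]; print(f())
print(bot.finish_job())
```

```text
(np.float64(287.735976065819), np.float64(179.13911742707555), np.int64(149), np.int64(260), np.int64(323))
(np.float64(287.74541370273306), np.float64(179.17858479970047), np.int64(149), np.int64(260), np.int64(323))
the job is handed in; nothing more can be done
None
```

I squeezed the press to its stop so the ring closed on the panel, then put the panel in the file box's empty bay and handed in at about 12.6 s; it leans on the bay's left wall, released and not moving, and the ring looked flush in the last pictures, though I had no direct reading of the ring joint and no verdict came back.

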